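Fit the heater's insert plate and its probe

TASK

Take the aluminium insert plate off the sloping stand and fit it in the heater: tuck its tongue under the retaining lip, then lower the opposite edge, keeping hold until the plate lies flat in the well. After letting go of it, take the temperature probe from its holder and stand it fully down in the port on the seated insert. Do not knock over or push away the glassware.

Things in the scene. Friction and masses are not known exactly. Their poses are not given: they have to be found in the camera images.
- heater: Bench dry-block heater, fixed white box 218 x 131 mm, start yaw within 0.3 rad. Origin at table height under the middle of its well; z up, x from the retaining lip (-x side, nearer the robot) to the console. Console: upright face at x = +62.5 mm, rising 42 mm above the well floor (top at z = 87 mm), to x = +142.5. The two y sides of the well have 12 mm wide rims 6 mm above its floor.
- heater_lip (a point): Middle of the free edge of the retaining lip, at its underside: the lip overhangs the well by 14 mm (x = -62.5 to -48.5 mm in the heater's frame), its underside is 13 mm above the well floor, its top 21 mm; it runs the whole width.
- heater_well (a point): Centre of the well floor, at (0, 0, 45) mm in the heater's frame. The well is a flat rectangular recess, 125 mm along x (-62.5 to +62.5) by 107 mm along y. Its -x side is closed by a 12 mm steel wall that carries the lip.
- stand: Fixed white sloping draining stand, 112 mm wide, on which the insert lies at the start. Its slope rises 25 degrees towards its +x. Origin at table height under the slope's middle; the slope's surface is 70 mm above it. A stop strip along the low (-x) edge stands 5 mm above the slope.
- insert: Loose aluminium plate 120 x 100 x 6 mm, about 0.25 kg, with dark round tube places. Origin at the middle of its underside, z out of its upper face. Grip rib across the middle of the upper face: 12 mm thick (x), 50 mm long (y), z = 6 to 36 mm. Tongue at the -x end, probe port near the +x, +y corner. Starts on the stand, tilted 25 degrees, tongue end low and nearer the robot, yaw as the stand's.
- insert_tongue (a point): Middle of the lower edge of the tongue's end, at (-60, 0, 0) mm in the insert's frame. The tongue is the last 12 mm of the plate at its -x end, only 80 mm wide: the edge that goes under the lip.
- insert_port (a point): Centre of the mouth of the probe port: a round collar on the insert, 22 mm outside and 10 mm inside diameter, 26 mm deep (blind, ending on the plate's upper face), at (40, 34, 32) mm in the insert's frame.
- holder: Fixed grey block 44 x 44 x 50 mm with an upright 10 mm hole, 45 mm deep, in which the probe stands at the start. Origin under its middle.
- probe: Loose wireless temperature probe, 0.05 kg: a steel stem 6 mm in diameter and 60 mm long below a white square handle 16 x 16 mm and 40 mm long. Origin at the tip of the stem, z along the stem towards the handle; the handle spans z = 60 to 100 mm. At the start the tip is 5 mm above the table.
- amber: Bystander, loose: brown glass bottle with a screw cap, 52 mm across, 105 mm tall. Origin under its middle.
- jar: Bystander, loose: squat glass jar with a dark lid, 72 mm across, 85 mm tall. Origin under its middle.
- flask: Bystander, loose: conical glass flask with a stopper, 72 mm across at the foot, 132 mm tall. Origin under its middle.
- rack: Bystander, fixed: white tube rack 75 x 160 mm, 65 mm tall (its red-capped tubes reach 99 mm), origin under its middle.
There are look-alikes about, which are no part of the job. What is shaped like the insert but green or red is not meant.

How it is judged (in metres and radians):
On the way, in this order (a step that is already met when the one before it is completed fails the run):
1. the tongue is at least 5 mm under the lip while the opposite edge is still well up (tilt over 0.15 rad) (x of insert_tongue in the frame of heater between -0.066 and -0.0535 m and z of insert_tongue in the frame of heater between 0.04 and 0.056 m and y of insert_tongue in the frame of heater between -0.02 and 0.02 m and angle between insert's own z axis and vertical above 0.15 rad).
2. the insert lies flat on the well floor, tongue under the lip, and is let go (x of insert_tongue in the frame of heater between -0.066 and -0.0535 m and z of insert_tongue in the frame of heater between 0.04 and 0.056 m and y of insert_tongue in the frame of heater between -0.02 and 0.02 m and angle between insert's own z axis and vertical below 0.03 rad and z of insert in the frame of heater below 0.0475 m and angle between the x axis of insert and the x axis of heater, either way round below 0.12 rad and contact force between the fingers and insert below 0.1 N), for 0.2 s.
3. the probe stands in the insert's port (z of probe in the frame of insert_port below -0.018 m and horizontal distance between probe and insert_port below 0.008 m and angle between probe's own z axis and vertical below 0.25 rad), for 0.1 s.
At the end, for the whole second after the job is handed in: The insert lies flat in the heater's well (within 0.03 rad and 2.5 mm of the floor), its tongue at least 5 mm under the lip, lined up with the well within 0.12 rad; the probe's tip is at least 18 mm down the insert's port, the probe upright within 0.25 rad; both are released and at rest (all of step 2 and all of step 3 and linear speed of each of insert, probe below 0.02 m/s and angular speed of each of insert, probe below 0.2 rad/s and contact force between the fingers and probe below 0.1 N); the robot touches nothing.
It fails at once if the insert is let go with its tongue under the lip and the opposite edge still up (tilt over 0.15 rad) (x of insert_tongue in the frame of heater between -0.066 and -0.0535 m and z of insert_tongue in the frame of heater between 0.04 and 0.056 m and y of insert_tongue in the frame of heater between -0.02 and 0.02 m and contact force between the fingers and insert below 0.1 N and angle between insert's own z axis and vertical above 0.15 rad).
It fails at once if a bottle, jar or flask is knocked over or pushed more than 40 mm (angle between any of amber, jar, flask's own z axis and vertical above 0.4 rad or distance of any of amber, jar, flask from where it was at the start of the episode above 0.04 m).
It also fails if it takes over 58 s, if anything falls off the work surface, if the arm or the gripper's body presses on something with over 40 N, if the wrist force passes 120 N, or if a joint passes its speed limit or range.

ROBOT

A 6-joint arm with a two-finger parallel gripper is mounted at the origin on the work surface. World frame = base frame: x ahead of the robot, y to its left, z up, the work surface at z = 0. Lengths are in mm, angles in rad, forces in N, time in s.
With the tool pointing down it reaches from about 350 to 775 mm from the base axis. Payload 7.3 kg.
Tool frame: the origin (TCP) lies at the centre of the arm's flange, where the gripper is bolted on; the fingertips stand 178 mm ahead of it and the grasp point (between the pads) lies 159 mm ahead of it; z points along the fingers, y is the direction in which the jaws open and shut (so a half turn about z gives the same grasp; the last joint's range is limited). The gripper opens to 92 mm and grips with 3 to 60 N. Pads are 19 mm wide; open, the fingers measure 130 mm over their backs; the gripper's body (75 mm by 190 mm) begins 47 mm behind the grasp point.
Start: joints at [-0.146, 0.342, 1.524, -0, 1.275, -0.146], TCP at [525.003, 0.022, 404.741] pointing down, gripper open.
Joint ranges: [-2.53, 2.53], [-0.77, 2.02], [0.04, 2.7], [-1, 4.14], [0.28, 2.66], [-3.11, 3.11]. Speed limits (rad/s): [2.57, 2.57, 3.14, 3.14, 3.14, 3.14].

INTERFACE

Orientations are given as [roll, pitch, yaw] about the fixed x, y, z axes, in that order (R = Rz(yaw) Ry(pitch) Rx(roll)).
In Python, from plant import get_obs, capture, close_job gives the robot as it stands. The module is installed in compiled form; this text tells all that it offers.
- The arm moves only by the shell command python3 -m pendant 'ROWS'. ROWS is JSON, a list of rows, each a list of 3 entries, a list of its own where there are three numbers: the shift along the tool's x, y, z in m, then the turn, a rotation vector about the tool's x, y, z in rad, then the finger opening in m, from 0 to 0.0918. In form: [[[tx, ty, tz], [wx, wy, wz], fingers], ...]. A call has 1 to 10 rows; each row is the pose to reach, as a shift and turn from the pose commanded when the call began, along the tool's axes at that moment; what a row does not reach only later rows make up. A row lasts 1/12 s, in which the tool goes at most 41.7 mm and 7.16 degrees, less where a joint would pass 70% of its speed; a pose out of reach is approached as far as the arm can. A call with a gripper value outside its range is refused whole. The fingers move at their own pace and stop on an object; the grip force is fixed at half the most. Time passes only in rows, so rows that repeat a pose let the fingers close. It gives the time, the measured TCP pose, the force and the opening at its end, in the units of the state.
- get_obs(): the state, without advancing time (a new reading comes with each control period).
- capture(name): name is "scene" or "side" or "wrist"; returns a dict with "color" (384x512x3 uint8, red, green, blue), "mtx" (3x3 intrinsics, pixels), "dist" ([k1, k2, p1, p2, k3] as OpenCV has them; the pictures are not rectified), "rvec" (rotation vector, rad) and "tvec" (3), from world to camera coordinates, as OpenCV has them. Camera axes: x right, y down, z forward; pixel columns grow to the right and rows downward; lengths in mm; the calibration is good to about 2 mm. A picture is of the moment at which its call begins. There is no depth.
- close_job(): hands the job in, once; it reports no verdict.
The state is a dict: "time": time; "joint_positions": joint angles; "dq": joint speeds; "tau": joint torques, N m; "tool_pos": TCP position; "tcp_rot": TCP orientation; "contact_force": force on the tool from outside, world axes, zero at the start; "moment": the same for the moment, N m; "grip_width": finger opening in mm.
Only numpy, scipy, OpenCV 4.12 (cv2) and the standard library are available. Lean on these libraries where they do the work, as an engineer would, in place of code of your own. Each camera call takes 0.05 s, during which the arm holds its last target. There are 200 camera calls.

## Working session

There is one attempt and no reset: what is moved stays moved. The work goes in short steps, Python scripts to look and compute and a shell command to move; the robot and the scene stay as the last step left them, time stands still between calls to the robot, and variables do not carry over. Pictures are saved under pics/ and viewed, about 8 in all and at most 12, crops included, and the job is handed in when it is done.

```bash
mkdir -p pics; cat > h.py <<'E'
import numpy as np, cv2, pickle
from scipy.spatial.transform import Rotation as R
from plant import get_obs, capture
def cam(n,tag=None):
    c=capture(n); c['R']=cv2.Rodrigues(np.array(c['rvec'],float))[0]; c['C']=-c['R'].T@np.array(c['tvec'],float).ravel()
    if tag:
        cv2.imwrite(f'pics/{tag}.png',c['color'][:,:,::-1]); pickle.dump(c,open(f'{tag}.pkl','wb'))
    return c
def load(t): return pickle.load(open(t+'.pkl','rb'))
def ray(c,p):
    u=cv2.undistortPoints(np.array(p,float).reshape(-1,1,2),np.array(c['mtx'],float),np.array(c['dist'],float)).reshape(-1,2)
    d=np.c_[u,np.ones(len(u))]@c['R']; return d/np.linalg.norm(d,axis=1)[:,None]
def onz(c,p,z):
    d=ray(c,p); return c['C']+d*((z-c['C'][2])/d[:,2])[:,None]
def tri(c1,p1,c2,p2):
    A=np.zeros((3,3));b=np.zeros(3)
    for c,p in((c1,p1),(c2,p2)):
        d=ray(c,p)[0];M=np.eye(3)-np.outer(d,d);A+=M;b+=M@c['C']
    return np.linalg.solve(A,b)
def proj(c,P): return cv2.projectPoints(np.array(P,float).reshape(-1,1,3),np.array(c['rvec'],float),np.array(c['tvec'],float),np.array(c['mtx'],float),np.array(c['dist'],float))[0].reshape(-1,2)
E
python3 - <<'E'
from h import *
for n in('scene','side','wrist'):
    c=cam(n,n+'0'); print(n,c['C'].round(),c['R'][2].round(2))
a=[load(n+'0')['color'][:,:,::-1] for n in('scene','side')]
for n,i in zip(('scene','side'),a): cv2.imwrite(f'pics/{n}0b.png',cv2.resize(i,(800,600),interpolation=cv2.INTER_CUBIC))
print(get_obs())
E
```

```text
scene [1142.  671. 1227.] [-0.42 -0.46 -0.78]
side [1096. -651.  702.] [-0.54  0.62 -0.58]
wrist [524.  79. 385.] [ 0.   -0.29 -0.96]
{'time': 0.15, 'joint_positions': array([-1.46002312e-01,  3.42517584e-01,  1.52474797e+00, -1.58489558e-05,
        1.27541236e+00, -1.46021331e-01]), 'dq': array([ 0.00153364, -0.00061468, -0.00250131,  0.00074226,  0.00011612,
       -0.00131684]), 'tau': array([ 7.52666965e-04, -4.31470585e+01, -2.44352603e+01,  7.18239485e-02,
        5.38185902e-02, -1.32920518e-04]), 'tool_pos': array([5.24904320e+02, 3.29675584e-02, 4.04245244e+02]), 'tcp_rot': array([-3.14051674e+00, -1.42912360e-04,  1.57081989e+00]), 'contact_force': array([-0.15489191,  0.1154041 ,  0.58549991]), 'moment': array([0.02937979, 0.00018749, 0.00689687]), 'grip_width': 92.03085590008084}
```

View pics/scene0b.png

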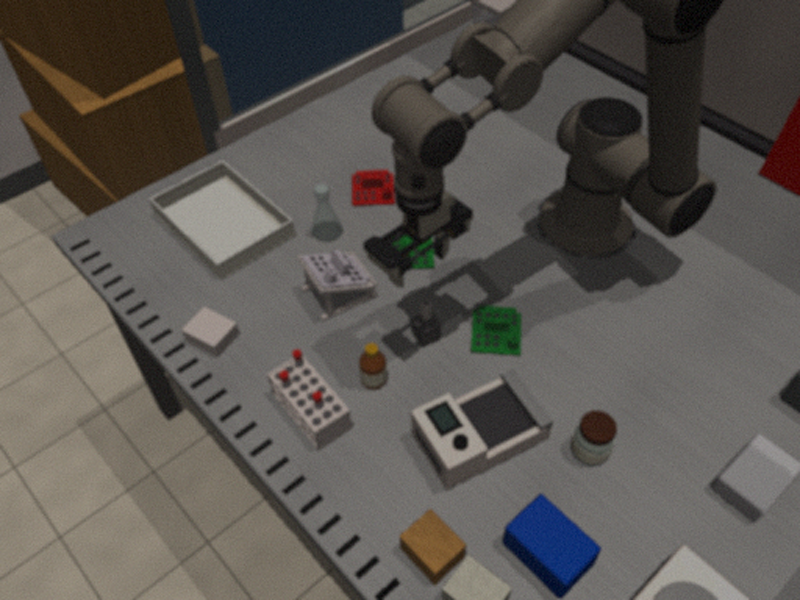

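View pics/side0b.png

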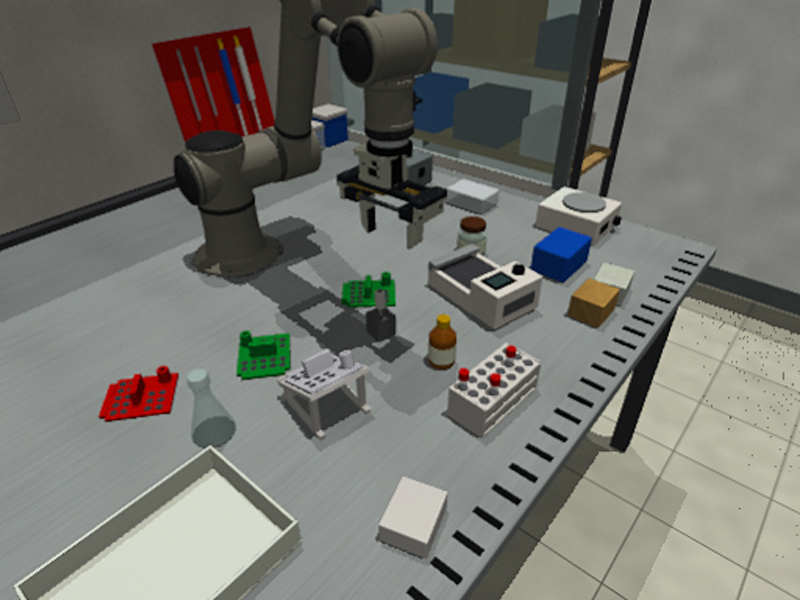

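The scene view shows the insert on the stand at (337,270), heater at (480,420), probe holder at (425,325), amber (373,365), jar (594,437) and flask (325,212). The side view shows insert (323,370), heater (485,285), probe (380,310). Zooming in on both.

```bash
python3 - <<'E'
from h import *
S=[('scene0',185,150,67,50),('side0',170,215,67,50),('scene0',260,225,100,75),('side0',265,150,100,75)]
out=np.zeros((600,800,3),np.uint8)
for k,(t,x,y,w,h) in enumerate(S):
    i=load(t)['color'][y:y+h,x:x+w,::-1]; i=cv2.convertScaleAbs(cv2.resize(i,(400,300),interpolation=cv2.INTER_CUBIC),alpha=1.3)
    for g in range(0,w,10):
        X=int(g*400/w); cv2.line(i,(X,0),(X,6),(0,255,255),1); cv2.putText(i,str(x+g),(X,16),0,.33,(0,255,255),1)
    for g in range(0,h,10):
        Y=int(g*300/h); cv2.line(i,(0,Y),(6,Y),(0,255,255),1); cv2.putText(i,str(y+g),(8,Y+4),0,.33,(0,255,255),1)
    out[(k//2)*300:(k//2)*300+300,(k%2)*400:(k%2)*400+400]=i
cv2.imwrite('pics/crop1.png',out)
E
```

```text
(no output)
```

View pics/crop1.png

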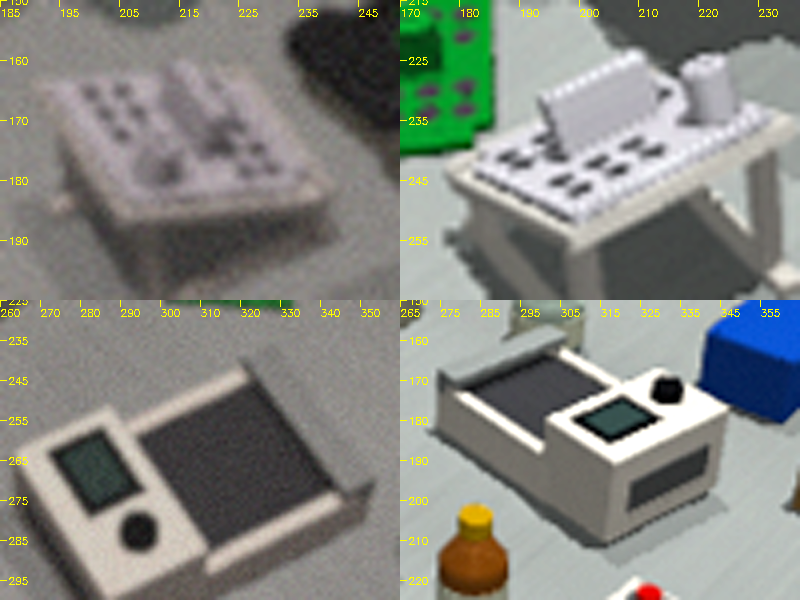

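```bash
python3 - <<'E'
from h import *
s,d=load('scene0'),load('side0')
T=onz(s,[(288,251),(262.5,261),(312,287.5),(288,299.5)],87); print('console top',T.round(),[np.linalg.norm(T[i]-T[j]).round() for i,j in((0,1),(0,2),(1,3),(2,3))])
# side console top corners z=87 : left(302,179)?,front, right, back
T2=onz(d,[(303,177),(318,190.5),(347,177),(331,167)],87); print('side console',T2.round(),[np.linalg.norm(T2[i]-T2[j]).round() for i,j in((0,1),(1,2),(2,3),(3,0))])
p=tri(s,[(211.3,176.8)],d,[(221.8,225)]); print('port',p.round(1),proj(s,p),proj(d,p))
for a,b in(((215,160.5),(193.5,231.2)),((225,170.5),(211.5,223.7))):
    p=tri(s,[a],d,[b]); print('rib',p.round(1),proj(s,p),proj(d,p))
# probe handle top, coarse
for n,q in(('probe s',onz(s,[(427/1.5625,308/1.5625)],105)),('probe d',onz(d,[(380/1.5625,292/1.5625)],105)),
 ('amber',onz(d,[(443/1.5625,366/1.5625)],0)),('amb s',onz(s,[(372/1.5625,349/1.5625)],105)),('flask',onz(d,[(213/1.5625,435/1.5625)],0)),('flask top s',onz(s,[(322/1.5625,187/1.5625)],132)),('jar s',onz(s,[(598/1.5625,425/1.5625)],85)),('rack s',onz(s,[(308/1.5625,390/1.5625)],65))): print(n,q.round())
E
```

```text
console top [[601. 164.  87.]
 [675. 140.  87.]
 [634. 289.  87.]
 [705. 271.  87.]] [np.float64(78.0), np.float64(129.0), np.float64(135.0), np.float64(73.0)]
side console [[599. 174.  87.]
 [677. 139.  87.]
 [708. 264.  87.]
 [637. 286.  87.]] [np.float64(85.0), np.float64(128.0), np.float64(75.0), np.float64(118.0)]
port [ 591.3 -184.7  111.4] [[212.1589062  175.15929458]] [[223.47870948 226.46164513]]
rib [ 536.9 -238.7   99.4] [[215.27561212 159.92072517]] [[194.09546145 231.73222232]]
rib [ 542.8 -184.    95.3] [[224.77501001 170.94692993]] [[211.06026758 223.30478983]]
probe s [[509.   4. 105.]]
probe d [[504. -11. 105.]]
amber [[658.  -8.   0.]]
amb s [[650.   7. 105.]]
flask [[ 465. -389.    0.]]
flask top s [[ 460. -379.  132.]]
jar s [[459. 385.  85.]]
rack s [[778. -25.  65.]]
```

The crops show the console top clearly, and the rib top and port in both views. Sizes agree roughly (console 75–80 x 128; z of rib about 97). Next, a wrist view over the heater.

```bash
python3 -m pendant '[[[0.03,0.005,0],[0,0,0],0.0918],[[0.07,0.01,0],[0,0,0],0.0918],[[0.11,0.018,0],[0,0,0],0.0918],[[0.15,0.025,0],[0,0,0],0.0918],[[0.19,0.03,0],[0,0,0],0.0918],[[0.225,0.038,0],[0,0,0],0.0918],[[0.245,0.04,0],[0,0,0],0.0918],[[0.255,0.04,0],[0,0,0],0.0918],[[0.255,0.04,0],[0,0,0],0.0918],[[0.255,0.04,0],[0,0,0],0.0918]]'
python3 - <<'E'
from h import *
c=cam('wrist','wh'); print(get_obs()['tool_pos'])
a=load('wrist0')['color'][:,:,::-1]; 
cv2.imwrite('pics/wh2.png',np.hstack([cv2.resize(x,(400,300),interpolation=cv2.INTER_AREA) for x in (a,c['color'][:,:,::-1])]))
E
```

```text
time: 0.98
tool_pos: [564.8, 254.6, 404.3]
tcp_rot: [-3.141, 0.001, 1.571]
contact_force: [0.3, 0.5, -0.3]
grip_width: 91.9
[564.98968076 253.86205613 404.56024264]
```

View pics/wh2.png

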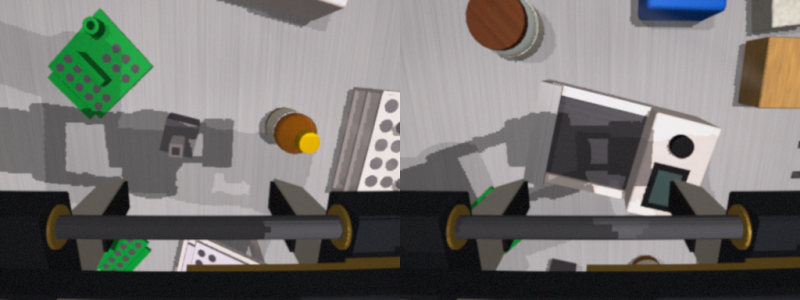

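The left picture (start) shows the probe in its holder at about (176,150) and the amber at (300,135). The right one shows the heater well (dark, 547–650 x 95–195), lip on the left and console on the right. I'll enlarge the heater.

```bash
python3 - <<'E'
from h import *
c=load('wh'); x,y,w,h=176,92,240,180
i=cv2.resize(c['color'][y:y+h,x:x+w,::-1],(800,600),interpolation=cv2.INTER_CUBIC); i=cv2.convertScaleAbs(i,alpha=1.6)
for g in range(4,w,20):
    X=int(g*800/w); cv2.line(i,(X,0),(X,8),(0,0,255),1); cv2.putText(i,str(x+g),(X,20),0,.4,(0,0,255),1)
for g in range(8,h,20):
    Y=int(g*600/h); cv2.line(i,(0,Y),(8,Y),(0,0,255),1); cv2.putText(i,str(y+g),(10,Y+4),0,.4,(0,0,255),1)
cv2.imwrite('pics/wh3.png',i)
E
```

```text
(no output)
```

View pics/wh3.png

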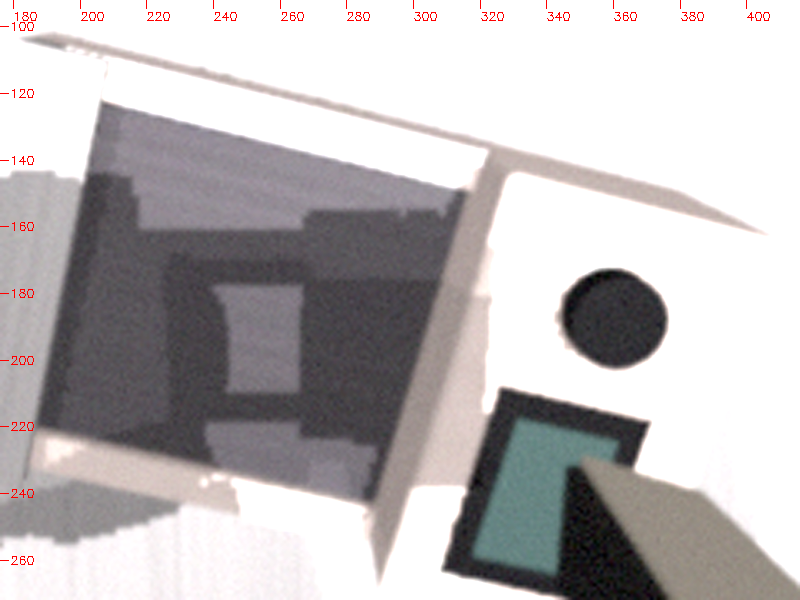

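The dark well edges are clear: lip edge (103,105)→(38,428), far rim (105,100)→(468,190), console foot (468,190)→(375,505) and near wall (38,428)→(375,505), in zoomed pixels.

```bash
python3 - <<'E'
from h import *
c=load('wh'); g=cv2.GaussianBlur(cv2.cvtColor(c['color'],cv2.COLOR_RGB2GRAY),(3,3),0).astype(float)
from scipy.ndimage import map_coordinates as mc
L={'lip':((103,105),(38,428),58),'far':((105,100),(468,190),51),'con':((468,190),(375,505),45),'near':((38,428),(375,505),45)}
res={}
for k,(a,b,z) in L.items():
    a,b=[np.array(p)*.3+[176,92] for p in(a,b)]; t=(b-a)/np.linalg.norm(b-a); n=np.array([-t[1],t[0]]); pts=[]
    for f in np.linspace(.1,.9,41):
        o=np.arange(-5,5.01,.25); q=a+f*(b-a)+o[:,None]*n
        v=mc(g,[q[:,1],q[:,0]],order=1); d=abs(np.gradient(v)); d[:2]=d[-2:]=0
        i=d.argmax()
        if d[i]>3: pts.append(q[i])
    P=onz(c,pts,z)[:,:2]; m=np.median(P,0)
    for _ in range(4):
        m=P.mean(0);_,s,vt=np.linalg.svd(P-m);r=abs((P-m)@vt[1]);P=P[r<max(2*np.median(r),.3)]
    m=P.mean(0);t=np.linalg.svd(P-m)[2][0]; res[k]=(m,t)
    ang=np.arctan2(t[1],t[0]); ang=(ang+np.pi/4)%(np.pi/2)-np.pi/4
    print(k,len(P),m.round(1),'yaw',ang.round(4),'rms',r.std().round(2))
yaw=np.mean([((np.arctan2(t[1],t[0])+np.pi/4)%(np.pi/2)-np.pi/4) for m,t in res.values()])
ex=np.array([np.cos(yaw),np.sin(yaw)]);ey=np.array([-ex[1],ex[0]])
l,k=res['lip'][0]@ex,res['con'][0]@ex; f,n=res['far'][0]@ey,res['near'][0]@ey
print('yaw',yaw,'x span (111)',k-l,'y span(107)',f-n)
X=((l+48.5)+(k-62.5))/2;Y=(f+n)/2; print('origin',X*ex+Y*ey, 'alt x',l+48.5,k-62.5)
E
```

```text
lip 34 [506.6 253.6] yaw -0.239 rms 0.1
far 40 [573.4 288.5] yaw -0.242 rms 0.02
con 33 [614.8 225.5] yaw -0.2393 rms 0.07
near 22 [553.8 181.9] yaw -0.2706 rms 0.19
yaw -0.24773908944054948 x span (111) 111.86134774092369 y span(107) 108.22955181629209
origin [553.04505592 237.86889725] alt x 477.40105545071054 478.26240319163423
```

```bash
python3 -m pendant '[[[-0.03,-0.005,0],[0,0,0],0.0918],[[-0.07,-0.01,0],[0,0,0],0.0918],[[-0.11,-0.018,0],[0,0,0],0.0918],[[-0.15,-0.025,0],[0,0,0],0.0918],[[-0.19,-0.03,0],[0,0,0],0.0918],[[-0.23,-0.035,0],[0,0,0],0.0918],[[-0.27,-0.035,0],[0,0,0],0.0918],[[-0.31,-0.035,0],[0,0,0],0.0918],[[-0.35,-0.035,0],[0,0,0],0.0918],[[-0.38,-0.035,0],[0,0,0],0.0918]]' 
python3 -m pendant '[[[-0.03,0,0],[0,0,0],0.0918],[[-0.05,0,0],[0,0,0],0.0918],[[-0.06,0,0],[0,0,0],0.0918],[[-0.06,0,0],[0,0,0],0.0918],[[-0.06,0,0],[0,0,0],0.0918]]'
python3 - <<'E'
from h import *
c=cam('wrist','wi'); print(get_obs()['tool_pos'],c['C'])
cv2.imwrite('pics/wi2.png',cv2.resize(c['color'][:,:,::-1],(800,600),interpolation=cv2.INTER_CUBIC))
E
```

```text
time: 1.87
tool_pos: [528.4, -129.4, 405.3]
tcp_rot: [3.141, 0.001, 1.567]
contact_force: [0.6, 0.1, -0.3]
grip_width: 91.7
time: 2.28
tool_pos: [529.4, -185.4, 404.8]
tcp_rot: [-3.141, -0.001, 1.569]
contact_force: [0.6, 0.1, -0.0]
grip_width: 91.9
[ 529.58151885 -184.52854389  404.83983332] [ 529.11953061 -106.79607769  385.79855924]
```

View pics/wi2.png

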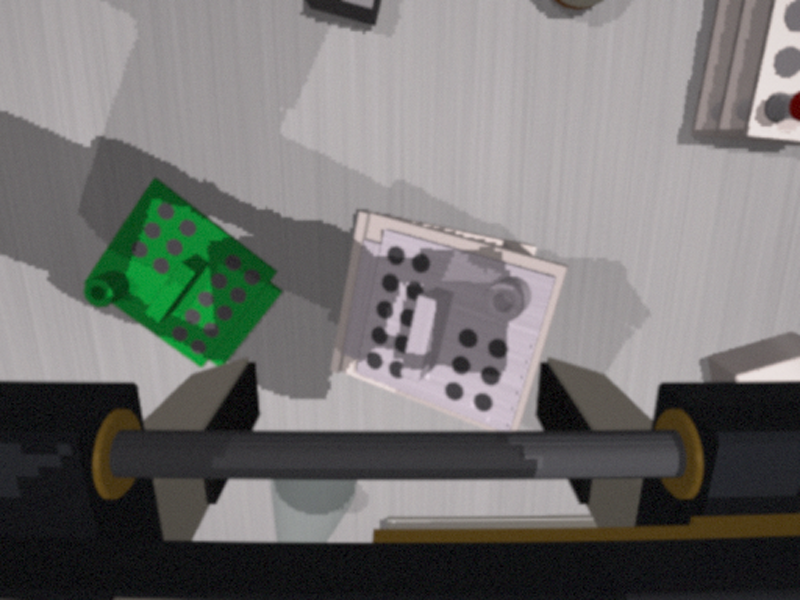

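Heater: lip, far rim and console all give yaw −0.240 and spans 111.9 and 108.2 (should be 111 and 107), so I ignore the shadowed near edge for yaw. That puts the origin at (553.0, 237.7). The wrist view shows the insert at (340–565, 210–430), with the bright rib top quad around (422,323) and the port around (508,292).

```bash
python3 - <<'E'
from h import *
c=load('wi');s,d=load('scene0'),load('side0')
Z=lambda p:np.array(p)/1.5625
q=Z([(417,293),(438,297),(428,354),(407,350)])
for z in(92,97,102):
    P=onz(c,q,z); t=(P[0]+P[1]-P[2]-P[3])/2; print(z,P.mean(0).round(1),'len',np.linalg.norm(t).round(1),'w',np.linalg.norm((P[1]+P[2]-P[0]-P[3])/2).round(1),'yaw',np.arctan2(-t[0],t[1]).round(3))
for n,a,b in(('+y end',(427.5,295),(211.5,223.7)),('-y end',(417.5,352),(193.5,231.2))):
    p=tri(c,[Z(a)],d,[b]); print(n,p.round(1),proj(d,p)-b,proj(c,p)-Z(a))
# stand edges: horizontal lines low edge / high edge, z = 70 -+ 
for z,a,b in((45,(360,212),(340,370)),(95,(565,268),(513,430))):
    P=onz(c,[Z(a),Z(b)],z); t=P[0]-P[1]; print('edge',P.round(1).tolist(),np.linalg.norm(t).round(1),np.arctan2(-t[0],t[1]).round(3))
g=c['color'][185:230,255:285].astype(int).sum(2); print(g[::4,::2])
E
```

```text
92 [ 544.1 -210.8   92. ] len 35.7 w 12.6 yaw -0.152
97 [ 543.8 -209.    97. ] len 35.1 w 12.4 yaw -0.152
102 [ 543.6 -207.3  102. ] len 34.5 w 12.1 yaw -0.152
+y end [ 547.7 -189.3  100.3] [[-0.73765031 -0.06251639]] [[ 1.63943678 -1.53198202]]
-y end [ 536.4 -232.1   95.1] [[2.5600681  0.39973899]] [[-5.24028267  5.00039872]]
edge [[505.8, -151.7, 45.0], [489.4, -261.3, 45.0]] 110.9 -0.148
edge [[624.0, -176.6, 95.0], [601.0, -279.6, 95.0]] 105.6 -0.22
[[452 596 489 138 123 113 127 143 298 331 317 300 275 286 298]
 [501 572 493 197 127 135 324 448 392 313 303 281 279 285 283]
 [587 518 381 349 352 347 541 585 581 584 572 566 370 292 290]
 [584 502 297 280 313 428 575 592 581 577 594 585 369 282 287]
 [506 201 126 125 187 507 586 582 575 584 592 529 294 290 290]
 [487 174 124 114 313 558 588 586 581 586 591 443 291 292 280]
 [522 358 334 289 473 580 583 583 582 599 560 375 295 297 292]
 [372 326 349 384 566 588 588 578 588 594 481 317 295 284 303]
 [112 117 145 424 586 589 580 586 594 559 438 318 297 288 327]
 [113 122 241 547 577 589 589 586 597 497 390 288 289 302 340]
 [282 221 342 505 521 536 571 576 563 392 316 287 287 330 364]
 [455 426 352 353 358 353 359 363 321 306 292 277 304 344 364]]
```

The bright patch on the rib is only its sunlit part (35 mm instead of 50). The stand edge (111 mm, yaw −0.15) and the scene/side rays put the rib centre near (543,−212). I'll go to a tilted pre-grasp pose and look again from there.

```bash
cat >> h.py <<'E'
def toolR(yaw,th): # tool for an insert of this yaw and tilt (x end up)
    Ri=R.from_euler('z',yaw)*R.from_euler('y',-th)
    M=Ri.as_matrix(); return Ri,R.from_matrix(np.c_[M[:,1],M[:,0],-M[:,2]])
def rel(p,Rt):
    o=get_obs(); R0=R.from_euler('xyz',o['tcp_rot']); p0=np.array(o['tool_pos'])
    return (R0.inv().apply(np.array(p)-p0)/1000).round(4),(R0.inv()*Rt).as_rotvec().round(4)
E
python3 - <<'E'
from h import *
Ri,Rt=toolR(-.15,.4363); top=np.array([543.5,-212,100])
g=top+Ri.apply([0,0,-8+70]); tcp=g+Ri.apply([0,0,159]); print(tcp.round(1),*rel(tcp,Rt))
E
```

```text
[ 451.2 -198.   300.3] [-0.0136 -0.0784  0.1045] [-0.4356 -0.0332  0.147 ]
```

```bash
python3 -m pendant '[[[-0.002,-0.01,0.01],[-0.05,-0.004,0.02],0.0918],[[-0.004,-0.025,0.03],[-0.13,-0.01,0.045],0.0918],[[-0.007,-0.04,0.05],[-0.22,-0.017,0.075],0.0918],[[-0.01,-0.057,0.075],[-0.32,-0.025,0.108],0.0918],[[-0.0125,-0.07,0.095],[-0.4,-0.03,0.135],0.0918],[[-0.0136,-0.0784,0.1045],[-0.4356,-0.0332,0.147],0.0918],[[-0.0136,-0.0784,0.1045],[-0.4356,-0.0332,0.147],0.0918],[[-0.0136,-0.0784,0.1045],[-0.4356,-0.0332,0.147],0.0918]]'
python3 - <<'E'
from h import *
c=cam('wrist','wj'); print(get_obs()['tool_pos'],get_obs()['tcp_rot'],c['C'],c['R'][2])
a=load('wi')['color'][125:280,210:365,::-1]
i=c['color'][:,:,::-1]
f=lambda x,w,h:cv2.convertScaleAbs(cv2.resize(x,(w,h),interpolation=cv2.INTER_CUBIC),alpha=1.6)
o=np.zeros((600,800,3),np.uint8); o[:300,:300]=f(a,300,300); o[:,300:]=0
j=f(i,800,600); cv2.imwrite('pics/wj.png',j); cv2.imwrite('pics/wia.png',o[:300,:300])
E
```

```text
time: 3.0
tool_pos: [451.7, -197.7, 300.5]
tcp_rot: [2.706, -0.0, 1.422]
contact_force: [-0.2, 0.1, -0.1]
grip_width: 91.6
[ 452.42970243 -198.05376706  301.27148235] [2.70450252e+00 1.00179397e-03 1.42279233e+00] [ 471.23734514 -121.21936636  283.38680666] [ 0.35774877 -0.34556909 -0.86752396]
```

View pics/wj.png

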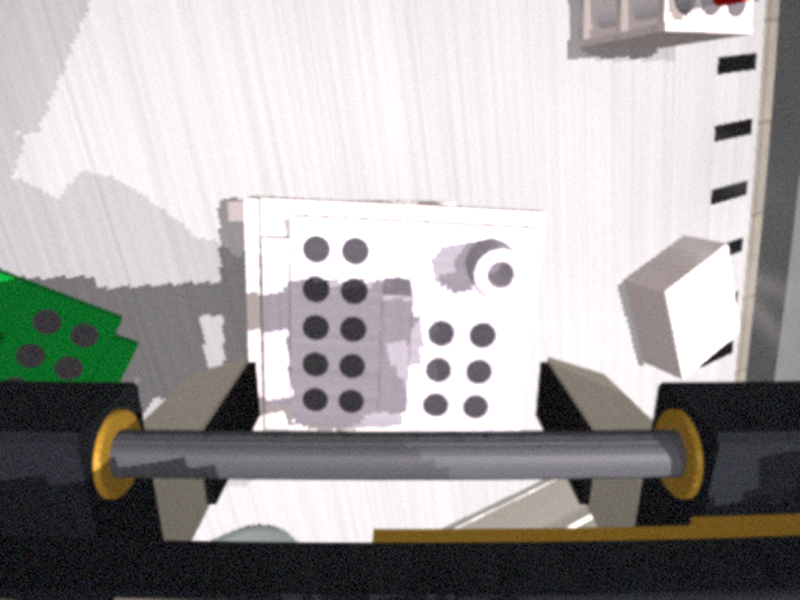

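The wrist view is now square to the plate, with holes in columns at x≈316/352/438/478, the port mouth at (501,273) and the rib at (382–412, 282–412). I'll triangulate the holes between the two wrist views.

```bash
python3 - <<'E'
from h import *
a,b=load('wi'),load('wj')
def blobs(c,x0,y0,x1,y1):
    g=cv2.cvtColor(c['color'],cv2.COLOR_RGB2GRAY)
    m=cv2.adaptiveThreshold(cv2.GaussianBlur(g,(3,3),0),255,cv2.ADAPTIVE_THRESH_MEAN_C,cv2.THRESH_BINARY_INV,31,14); out=[]
    n,l,s,ce=cv2.connectedComponentsWithStats(m)
    for k in range(1,n):
        x,y=ce[k]
        if x0<x<x1 and y0<y<y1 and 60<s[k,4]<400 and .6<s[k,2]/s[k,3]<1.6: out.append([*ce[k],s[k,4]])
    return np.array(out)
A=blobs(a,225,140,350,275);B=blobs(b,170,130,340,275)
print(A.round(1).tolist());print(B.round(1).tolist())
# from B: rays onto the expected plate plane, in the insert frame
Ri,_=toolR(-.15,.4363)
top=np.array([543.5,-212,100]); o=top-Ri.apply([0,0,36]); n=Ri.apply([0,0,1])
def onp(c,p,h):
    d=ray(c,p); t=((o+n*h-c['C'])@n)/(d@n); return Ri.inv().apply(c['C']+d*t[:,None]-o)
print('in insert frame B',onp(b,B[:,:2],6).round(1).tolist())
print('A',onp(a,A[:,:2],6).round(1).tolist())
Z=lambda *p:np.array(p)/1.5625
print('B: port',onp(b,Z((501,273)),32),'rib top corners',onp(b,Z((382,293),(410,293),(380,411),(408,411)),36),'plate corners L/R',onp(b,Z((262,236),(290,216),(540,213)),6))
E
```

```text
[[252.5, 163.8, 122.0], [249.1, 180.6, 110.0], [245.1, 197.5, 105.0], [242.1, 214.7, 113.0], [299.0, 215.9, 122.0], [294.4, 232.7, 125.0], [290.2, 250.3, 113.0], [308.9, 257.0, 117.0]]
[[176.9, 148.4, 111.0], [202.0, 158.8, 237.0], [227.1, 160.0, 242.0], [320.6, 175.5, 223.0], [226.3, 185.9, 238.0], [201.3, 209.1, 205.0], [225.7, 210.1, 201.0], [282.1, 212.7, 208.0], [308.6, 213.9, 219.0], [201.0, 232.8, 203.0], [225.0, 233.9, 192.0], [280.2, 236.3, 199.0], [306.2, 237.3, 199.0], [200.8, 255.5, 189.0], [224.5, 256.5, 185.0], [278.3, 258.6, 190.0], [304.0, 259.7, 185.0]]
in insert frame B [[-52.6, 39.8, 6.0], [-35.5, 32.5, 6.0], [-18.2, 31.6, 6.0], [47.3, 20.7, 6.0], [-19.1, 13.0, 6.0], [-37.6, -4.5, 6.0], [-20.0, -5.2, 6.0], [20.9, -7.1, 6.0], [40.1, -8.1, 6.0], [-38.7, -23.1, 6.0], [-20.9, -23.9, 6.0], [20.0, -25.8, 6.0], [39.3, -26.6, 6.0], [-39.7, -41.7, 6.0], [-21.8, -42.5, 6.0], [19.0, -44.3, 6.0], [38.5, -45.2, 6.0]]
A [[-36.8, 31.6, 6.0], [-37.8, 14.0, 6.0], [-39.3, -4.3, 6.0], [-39.9, -23.3, 6.0], [19.1, -7.1, 6.0], [18.0, -25.1, 6.0], [17.3, -44.5, 6.0], [36.9, -44.9, 6.0]]
B: port [[42.02790177 27.70105518 32.        ]] rib top corners [[ -5.40736645  20.49218617  36.        ]
 [  5.65464067  20.50391008  36.        ]
 [ -6.63679041 -31.60649343  36.        ]
 [  5.24047626 -31.593634    36.        ]] plate corners L/R [[-59.05602017  37.94386478   6.        ]
 [-46.17208677  46.73506573   6.        ]
 [ 62.86468393  48.2232132    6.        ]]
```

View pics/wia.png

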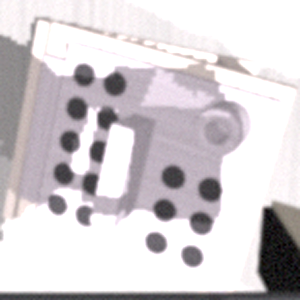

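```bash
python3 - <<'E'
from h import *
a,b=load('wi'),load('wj')
pr=[((252.5,163.8),(202,158.8)),((245.1,197.5),(201.3,209.1)),((242.1,214.7),(201,232.8)),((299,215.9),(282.1,212.7)),((294.4,232.7),(280.2,236.3)),((290.2,250.3),(278.3,258.6)),((308.9,257),(304,259.7))]
P=np.array([tri(a,[p],b,[q]) for p,q in pr]); print(P.round(1).tolist())
m=P.mean(0);n=np.linalg.svd(P-m)[2][2];n*=np.sign(n[2]); print('n',n,'tilt',np.arccos(n[2]),'leanyaw',np.arctan2(-n[1],-n[0]))
print([np.linalg.norm(P[i]-P[j]).round(2) for i,j in((1,2),(3,4),(4,5),(5,6),(0,2))])
t=P[3]-P[5]; print('yaw col',np.arctan2(-t[0],t[1]), 'yaw2',np.arctan2(-(P[0]-P[2])[0],(P[0]-P[2])[1]))
# side camera check with port / insert frame model
for dh in(0,3,5,8):
    Ri,_=toolR(-.15,.4363); o=np.array([543.5,-212,100])-Ri.apply([0,0,36])+Ri.apply([0,0,dh]); nn=Ri.apply([0,0,1])
    r=[]
    for c,k in((a,0),(b,1)):
        px=np.array([p[k] for p in pr]); d=ray(c,px); t=((o+nn*6-c['C'])@nn)/(d@nn); r.append(Ri.inv().apply(c['C']+d*t[:,None]-o))
    print(dh,(r[0]-r[1])[:,:2].round(1).tolist(), 'row sp',(r[1][3]-r[1][5])[1]/2)
E
```

```text
[[527.8, -176.2, 62.4], [520.3, -210.7, 63.0], [517.1, -229.8, 60.3], [571.4, -221.5, 86.0], [567.5, -238.7, 86.5], [564.4, -257.6, 84.9], [581.5, -260.9, 93.0]]
n [-0.42501513  0.05497161  0.9035155 ] tilt 0.4428933137395666 leanyaw -0.12862628265273432
[np.float64(19.5), np.float64(17.61), np.float64(19.18), np.float64(19.2), np.float64(54.65)]
yaw col -0.19222202936941285 yaw2 -0.1984638365412804
0 [[-1.3, -0.9], [-1.7, 0.2], [-1.1, -0.2], [-1.7, 0.1], [-2.0, 0.7], [-1.6, -0.2], [-1.6, 0.3]] row sp 18.53317985289075
3 [[-0.4, -0.8], [-0.9, 0.1], [-0.3, -0.3], [-0.7, 0.1], [-1.0, 0.6], [-0.6, -0.3], [-0.6, 0.1]] row sp 18.293665803985128
5 [[0.1, -0.8], [-0.3, 0.1], [0.2, -0.3], [-0.0, 0.0], [-0.3, 0.6], [0.0, -0.4], [0.1, 0.0]] row sp 18.133989771381387
8 [[1.0, -0.7], [0.5, 0.1], [1.0, -0.4], [1.0, 0.0], [0.7, 0.5], [1.0, -0.6], [1.2, -0.1]] row sp 17.894475722475743
```

```bash
python3 - <<'E'
from h import *
a,b=load('wi'),load('wj')
Z=lambda *p:np.array(p)/1.5625
Ri,_=toolR(-.204,.4363); n=Ri.apply([0,0,1]); Ro,_=toolR(-.15,.4363)
o=np.array([543.5,-212,100])-Ro.apply([0,0,36])+n*5
def onp(c,p,h):
    d=ray(c,p); t=((o+n*h-c['C'])@n)/(d@n); return Ri.inv().apply(c['C']+d*t[:,None]-o)[:,:2].round(1)
B=[[202.0,158.8],[201,232.8],[200.8,255.5],[227.1,160],[225.7,210.1],[225,233.9],[224.5,256.5],[282.1,212.7],[278.3,258.6],[308.6,213.9],[304,259.7]]
A=[[252.5,163.8],[242.1,214.7],[299,215.9],[290.2,250.3],[308.9,257]]
print(onp(b,B,6).tolist());print(onp(a,A,6).tolist())
print('port',onp(b,Z((501,273)),32),'rib',onp(b,Z((382,293),(410,293),(380,411),(408,411)),36).tolist(),'plate',onp(b,Z((262,236),(290,216),(540,213)),6).tolist(),'o',o)
E
```

```text
[[-36.5, 31.4], [-36.7, -22.7], [-36.7, -40.8], [-19.4, 31.4], [-19.3, -4.6], [-19.4, -22.7], [-19.3, -40.7], [20.7, -4.5], [20.5, -40.4], [39.6, -4.5], [39.5, -40.4]]
[[-36.5, 30.6], [-36.3, -23.1], [20.7, -4.5], [20.8, -40.8], [40.0, -40.4]]
port [[39.7 29.9]] rib [[-6.3, 20.6], [4.5, 21.1], [-5.0, -29.7], [6.5, -29.2]] plate [[-59.8, 35.6], [-47.6, 44.8], [59.4, 51.5]] o [ 556.47324428 -213.84537539   71.90403528]
```

Consistent: the hole columns line up at yaw −0.204, and the rib, port, hole rows and tongue all agree on a y offset of −4.5 mm. Insert origin ≈ (555.6, −218.3, 71.9).

```bash
python3 - <<'E'
from h import *
Ri,Rt=toolR(-.204,.4363); o=np.array([555.6,-218.3,71.9])
for h in(60,28.5): 
    tcp=o+Ri.apply([0,0,h+159]); print(tcp.round(1),*rel(tcp,Rt))
E
```

```text
[ 465.  -199.6  270.4] [ 0.0004 -0.0016  0.0333] [ 0.0008 -0.0228  0.0512]
[ 478.  -202.2  241.8] [-0.0003 -0.0017  0.0648] [ 0.0008 -0.0228  0.0512]
```

```bash
python3 -m pendant '[[[0,-0.001,0.01],[0.001,-0.012,0.03],0.0918],[[0,-0.0017,0.025],[0.001,-0.023,0.051],0.0918],[[0,-0.0017,0.04],[0.001,-0.023,0.051],0.0918],[[0,-0.0017,0.052],[0.001,-0.023,0.051],0.0918],[[0,-0.0017,0.06],[0.001,-0.023,0.051],0.0918],[[0,-0.0017,0.0645],[0.001,-0.023,0.051],0.0918],[[0,-0.0017,0.0645],[0.001,-0.023,0.051],0.0918]]'
python3 -m pendant '[[[0,0,0],[0,0,0],0],[[0,0,0],[0,0,0],0],[[0,0,0],[0,0,0],0],[[0,0,0],[0,0,0],0],[[0,0,0],[0,0,0],0],[[0,0,0],[0,0,0],0],[[0,0,0],[0,0,0],0],[[0,0,0],[0,0,0],0],[[0,0,0],[0,0,0],0],[[0,0,0],[0,0,0],0]]'
```

```text
time: 3.63
tool_pos: [477.9, -202.2, 240.9]
tcp_rot: [2.706, -0.0, 1.367]
contact_force: [0.3, -0.5, -0.9]
grip_width: 92.0
time: 4.47
tool_pos: [477.0, -202.5, 241.0]
tcp_rot: [2.706, -0.0, 1.365]
contact_force: [-0.2, 0.6, 0.2]
grip_width: 29.7
```

```bash
python3 -m pendant '[[[0,0,0],[0,0,0],0],[[0,0,0],[0,0,0],0],[[0,0,0],[0,0,0],0],[[0,0,0],[0,0,0],0],[[0,0,0],[0,0,0],0],[[0,0,0],[0,0,0],0]]'
python3 -c "
from h import *
Ri,Rt=toolR(-.204,.4363)
print(rel(np.array(get_obs()['tool_pos'])+[0,0,100],R.from_euler('xyz',get_obs()['tcp_rot'])))"
```

```text
time: 4.97
tool_pos: [477.0, -202.4, 241.0]
tcp_rot: [2.706, -0.0, 1.365]
contact_force: [0.3, -1.1, -0.0]
grip_width: 11.8
(array([ 0.    ,  0.0422, -0.0907]), array([0., 0., 0.]))
```

```bash
python3 -m pendant '[[[0,0,-0.005],[0,0,0],0],[[0,0,-0.015],[0,0,0],0],[[0,0.006,-0.03],[0,0,0],0],[[0,0.016,-0.052],[0,0,0],0],[[0,0.028,-0.075],[0,0,0],0],[[0,0.038,-0.095],[0,0,0],0],[[0,0.044,-0.105],[0,0,0],0],[[0,0.046,-0.11],[0,0,0],0],[[0,0.046,-0.11],[0,0,0],0],[[0,0.046,-0.11],[0,0,0],0]]'
python3 - <<'E'
from h import *
c=cam('wrist','wk')
cv2.imwrite('pics/wk.png',cv2.convertScaleAbs(cv2.resize(c['color'][:,:,::-1],(800,600),interpolation=cv2.INTER_CUBIC),alpha=1.5))
E
```

```text
time: 5.8
tool_pos: [471.9, -201.2, 359.7]
tcp_rot: [2.707, -0.0, 1.365]
contact_force: [-0.4, 0.3, -2.5]
grip_width: 11.9
```

View pics/wk.png

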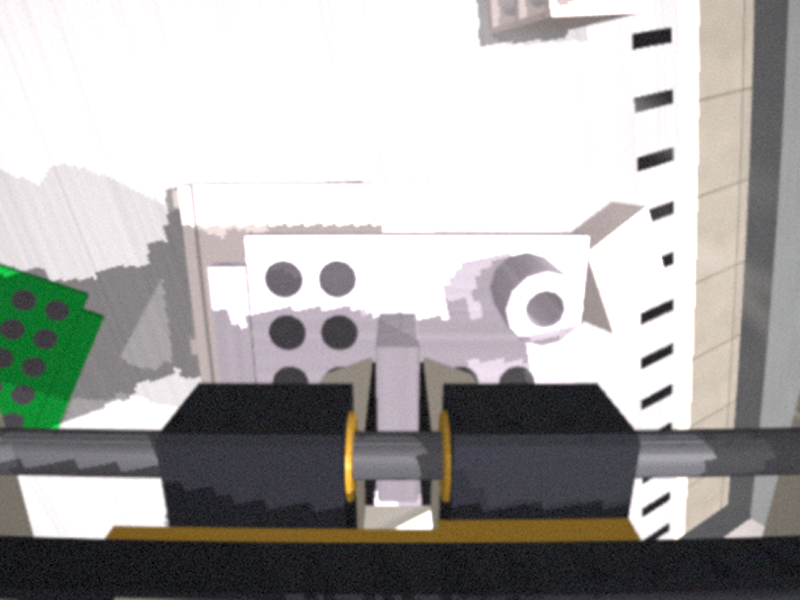

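The plate is held by the rib and parallel to the jaws. Next, its offset in the tool frame, from the hole centres, and the path to the heater.

```bash
python3 - <<'E'
from h import *
c=load('wk'); o=get_obs(); R0=R.from_euler('xyz',o['tcp_rot']); p0=o['tool_pos']
Z=lambda *p:np.array(p)/1.5625
def ontool(px,tz):
    d=R0.inv().apply(ray(c,px)); C=R0.inv().apply(c['C']-p0); t=(tz-C[2])/d[:,2]; return (C+d*t[:,None]).round(1)
print('C tool',R0.inv().apply(c['C']-p0).round(1))
for tz in(180,181.5,183,185): 
    P=ontool(Z((284,279),(337,279),(287,332),(339,332)),tz); print(tz,'holes y(=ins x) exp -36.6 -19.4; x exp 36 18',P[:,:2].tolist())
P=ontool(Z((245,235),(588,236),(207,300)),181.5); print('edge x exp 50, y exp -48, 60,-60',P.tolist())
print('port exp x34 y40',ontool(Z((545,308)),155.5), 'rib top exp y +-6, x<25',ontool(Z((378,343),(417,343)),151.5).tolist())
E
```

```text
C tool [78.5  0.3 18.5]
180 holes y(=ins x) exp -36.6 -19.4; x exp 36 18 [[36.2, -34.9], [36.1, -18.2], [18.4, -35.0], [18.4, -18.2]]
181.5 holes y(=ins x) exp -36.6 -19.4; x exp 36 18 [[35.8, -35.2], [35.7, -18.4], [17.9, -35.3], [17.9, -18.3]]
183 holes y(=ins x) exp -36.6 -19.4; x exp 36 18 [[35.4, -35.5], [35.3, -18.6], [17.3, -35.7], [17.3, -18.5]]
185 holes y(=ins x) exp -36.6 -19.4; x exp 36 18 [[34.8, -36.0], [34.8, -18.8], [16.6, -36.1], [16.6, -18.7]]
edge x exp 50, y exp -48, 60,-60 [[49.9, -46.5, 181.5], [49.6, 60.0, 181.5], [28.8, -60.5, 181.5]]
port exp x34 y40 [[ 34.4  40.7 155.5]] rib top exp y +-6, x<25 [[25.9, -4.6, 151.5], [25.9, 5.9, 151.5]]
```

Offsets in the hand are under 1 mm, with no in-plane rotation. Computing the hover and insertion poses.

```bash
cat >> h.py <<'E'
HO=np.array([553.0,237.7,45.0]); HY=-.24
def ins(xt,z0,th,y=0,H=187.5,dx=0.4):
    "TCP pose for tongue x (heater), height over floor, tilt"
    Ri,Rt=toolR(HY,th); t=HO+R.from_euler('z',HY).apply([xt,y,z0])
    return t+Ri.apply([60-dx,0,H]),Rt
def state():
    o=get_obs(); Rt=R.from_euler('xyz',o['tcp_rot']); M=Rt.as_matrix()
    # tongue from tool
    t=o['tool_pos']+Rt.apply([0,-60+.4,187.5]); h=R.from_euler('z',HY).inv().apply(t-HO)
    return 'tongue in heater',h.round(1),'tilt',np.arccos(-M[2,2]).round(3),'yaw',np.arctan2(M[1,1],M[0,1]).round(3),'F',o['contact_force'].round(1)
E
python3 - <<'E'
from h import *
print(state())
p,Rt=ins(-44,60,.4363); print(p.round(1),*rel(p,Rt))
E
```

```text
('tongue in heater', array([  50.2, -444.6,  119. ]), 'tilt', np.float64(0.433), 'yaw', np.float64(-0.206), 'F', array([-0.3, -0.7, -3.4]))
[485.8 254.2 300.1] [ 0.4486 -0.097   0.0207] [-0.0029 -0.0153  0.031 ]
```

```bash
python3 -m pendant '[[[0.015,-0.003,0.0005],[0,0,0],0],[[0.045,-0.01,0.002],[0,-0.001,0.002],0],[[0.08,-0.017,0.004],[0,-0.003,0.005],0],[[0.117,-0.025,0.005],[-0.001,-0.004,0.008],0],[[0.154,-0.033,0.007],[-0.001,-0.005,0.01],0],[[0.191,-0.041,0.009],[-0.001,-0.006,0.013],0],[[0.228,-0.049,0.0105],[-0.0015,-0.0075,0.016],0],[[0.265,-0.057,0.012],[-0.002,-0.009,0.018],0],[[0.302,-0.065,0.014],[-0.002,-0.01,0.021],0],[[0.337,-0.073,0.0155],[-0.002,-0.0115,0.023],0]]'
python3 -m pendant '[[[0.035,-0.0075,0.0015],[0,-0.001,0.003],0],[[0.07,-0.015,0.0032],[-0.0005,-0.0025,0.005],0],[[0.095,-0.02,0.0045],[-0.0007,-0.0035,0.007],0],[[0.108,-0.0235,0.005],[-0.0009,-0.0038,0.008],0],[[0.1116,-0.024,0.0052],[-0.0009,-0.0038,0.008],0],[[0.1116,-0.024,0.0052],[-0.0009,-0.0038,0.008],0],[[0.1116,-0.024,0.0052],[-0.0009,-0.0038,0.008],0]]'
python3 - <<'E'
from h import *
print(state())
for z in(25,6): 
    p,Rt=ins(-44,z,.4363); print(*rel(p,Rt))
E
```

```text
time: 6.68
tool_pos: [482.1, 142.5, 313.8]
tcp_rot: [2.706, 0.001, 1.34]
contact_force: [1.1, 0.2, -2.8]
grip_width: 11.7
time: 7.27
tool_pos: [489.1, 253.1, 299.6]
tcp_rot: [2.705, 0.002, 1.331]
contact_force: [-0.2, 0.2, -1.9]
grip_width: 11.5
('tongue in heater', array([-40.4,  -0.6,  59.4]), 'tilt', np.float64(0.437), 'yaw', np.float64(-0.239), 'F', array([-0.2,  0.2, -1.9]))
[ 0.0003 -0.0177  0.0297] [0.0004 0.0019 0.0007]
[ 0.0004 -0.0258  0.0469] [0.0004 0.0019 0.0007]
```

```bash
python3 -m pendant '[[[0,-0.004,0.004],[0,0.001,0],0],[[0,-0.01,0.015],[0,0.002,0],0],[[0.0003,-0.0177,0.0297],[0,0.002,0],0],[[0.0003,-0.022,0.038],[0,0.002,0],0],[[0.0004,-0.025,0.045],[0,0.002,0],0],[[0.0004,-0.0258,0.0469],[0,0.002,0],0],[[0.0004,-0.0258,0.0469],[0,0.002,0],0],[[0.0004,-0.0258,0.0469],[0,0.002,0],0]]'
python3 - <<'E'
from h import *
print(state())
c=cam('wrist','wl'); s=cam('side','sl')
o=np.zeros((600,800,3),np.uint8)
f=lambda x,w,h:cv2.convertScaleAbs(cv2.resize(x,(w,h),interpolation=cv2.INTER_CUBIC),alpha=1.5)
o[:300]=f(c['color'][100:292,:,::-1],800,300); o[300:]=f(s['color'][135:221,255:370,::-1],401,300)[:, :401].repeat(1,1) if 0 else cv2.copyMakeBorder(f(s['color'][130:220,255:375,::-1],400,300),0,0,0,400,0)
sc=cam('scene','scl'); o[300:,400:]=f(sc['color'][215:305,250:370,::-1],400,300)
cv2.imwrite('pics/wl.png',o)
E
```

```text
time: 7.93
tool_pos: [486.4, 254.8, 247.4]
tcp_rot: [2.702, -0.002, 1.331]
contact_force: [-1.1, 0.7, -2.0]
grip_width: 12.1
('tongue in heater', array([-43. ,   1.1,   7.4]), 'tilt', np.float64(0.439), 'yaw', np.float64(-0.24), 'F', array([-1.1,  0.7, -2. ]))
```

View pics/wl.png

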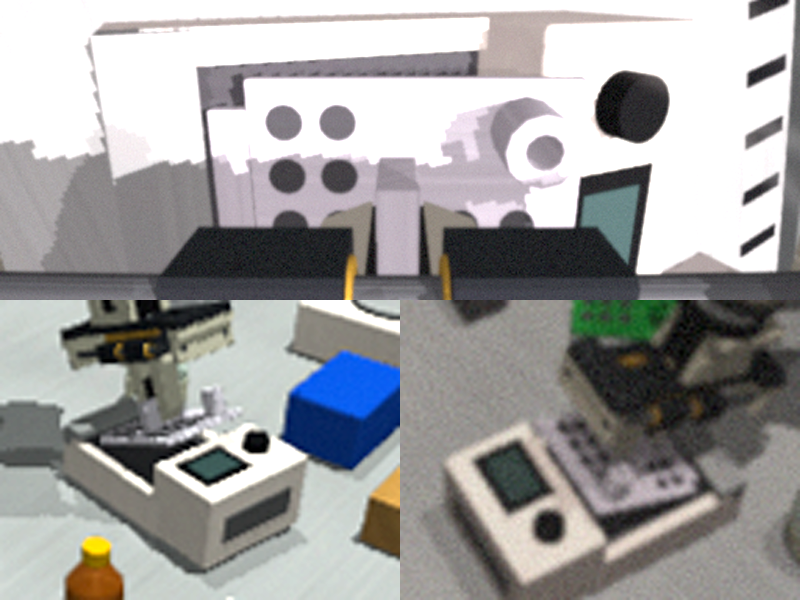

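The tongue edge hovers just in front of the lip (wrist crop: lip edge at x≈200–210, tongue edge at 207), the opposite edge is above the console and the plate is centred between the rims. Now a check of the rim and lip lines in this view.

```bash
python3 - <<'E'
from h import *
c=load('wl'); F=lambda *p:np.array([(x*.64,y*.64+100) for x,y in p])
H=R.from_euler('z',HY).inv()
print('rim y exp 53.5',H.apply(onz(c,F((205,67),(340,59),(470,51)),51)-HO).round(1).tolist())
print('lip x exp -48.5',H.apply(onz(c,F((200,70),(207,150)),58)-HO).round(1).tolist())
for a in((-44,2.5,.4363),(-44,1,.4363)): p,Rt=ins(*a); print(a,*rel(p,Rt))
print(state())
E
```

```text
rim y exp 53.5 [[-44.2, 53.8, 6.0], [1.5, 53.5, 6.0], [55.8, 53.5, 6.0]]
lip x exp -48.5 [[-46.4, 53.9, 13.0], [-46.8, 28.2, 13.0]]
(-44, 2.5, 0.4363) [-0.0009 -0.0025  0.0045] [ 0.0033 -0.0022 -0.0001]
(-44, 1, 0.4363) [-0.0009 -0.0031  0.0058] [ 0.0033 -0.0022 -0.0001]
('tongue in heater', array([-43. ,   1.3,   7.7]), 'tilt', np.float64(0.44), 'yaw', np.float64(-0.24), 'F', array([ 0.6, -0.3, -2.1]))
```

```bash
python3 -m pendant '[[[-0.0005,-0.001,0.0015],[0.0015,0,0],0],[[-0.001,-0.002,0.003],[0.003,0,0],0],[[-0.001,-0.0025,0.004],[0.003,0,0],0],[[-0.001,-0.0025,0.004],[0.003,0,0],0],[[-0.001,-0.0025,0.004],[0.003,0,0],0]]'
python3 -c "from h import *
print(state())"
python3 -m pendant '[[[0,-0.0004,0.0009],[0,0,0],0],[[0,-0.0004,0.0009],[0,0,0],0],[[0,-0.0004,0.0009],[0,0,0],0]]'
python3 -c "from h import *
print(state())"
```

```text
time: 8.5
tool_pos: [485.3, 254.0, 242.2]
tcp_rot: [2.706, -0.001, 1.332]
contact_force: [-0.5, -0.5, -2.4]
grip_width: 11.9
('tongue in heater', array([-44.6,  -0. ,   2.1]), 'tilt', np.float64(0.435), 'yaw', np.float64(-0.24), 'F', array([-0.5, -0.5, -2.4]))
time: 8.75
tool_pos: [485.4, 254.1, 241.5]
tcp_rot: [2.706, -0.001, 1.332]
contact_force: [0.2, -0.8, -1.3]
grip_width: 11.6
('tongue in heater', array([-44.4,   0.1,   1.3]), 'tilt', np.float64(0.436), 'yaw', np.float64(-0.24), 'F', array([ 0.2, -0.8, -1.3]))
```

```bash
for i in 1 2; do python3 -m pendant '[[[0,-0.0004,0.0009],[0,0,0],0],[[0,-0.0004,0.0009],[0,0,0],0],[[0,-0.0004,0.0009],[0,0,0],0]]' | grep force
python3 -c "from h import *
print(state())"; done
```

```text
contact_force: [-2.0, -1.3, 4.6]
('tongue in heater', array([-44.2,   0.3,   1. ]), 'tilt', np.float64(0.437), 'yaw', np.float64(-0.24), 'F', array([-2. , -1.3,  4.6]))
contact_force: [-2.6, -2.4, 8.9]
('tongue in heater', array([-43.8,   0.4,   0.5]), 'tilt', np.float64(0.438), 'yaw', np.float64(-0.24), 'F', array([-2.6, -2.4,  8.9]))
```

The tongue touched the floor at a computed height of about 1.1 mm, so I use that as the zero. I'll raise 1.5 mm and slide under the lip.

```bash
python3 - <<'E'
from h import *
for a in((-44.5,2.7,.4363),(-55,2.6,.4363),(-60,2.6,.25)): p,Rt=ins(*a); print(a,*rel(p,Rt))
E
```

```text
(-44.5, 2.7, 0.4363) [ 0.0001  0.0005 -0.0022] [ 0.0013 -0.0024 -0.0001]
(-55, 2.6, 0.4363) [ 0.0001 -0.009  -0.0066] [ 0.0013 -0.0024 -0.0001]
(-60, 2.6, 0.25) [0.0001 0.0201 0.0056] [ 1.876e-01 -2.400e-03  1.000e-04]
```

```bash
python3 -m pendant '[[[0,0.0005,-0.0022],[0,-0.001,0],0],[[0,0.0005,-0.0022],[0,-0.001,0],0],[[0,-0.002,-0.0033],[0,-0.001,0],0],[[0,-0.005,-0.0047],[0,-0.001,0],0],[[0,-0.008,-0.0061],[0,-0.001,0],0],[[0,-0.009,-0.0066],[0,-0.001,0],0],[[0,-0.009,-0.0066],[0,-0.001,0],0],[[0,-0.009,-0.0066],[0,-0.001,0],0]]'
python3 - <<'E'
from h import *
print(state())
for a in((-58,2.4,.34),(-60.5,2.4,.25)): p,Rt=ins(*a); print(a,*rel(p,Rt))
E
```

```text
time: 9.92
tool_pos: [474.4, 256.7, 241.4]
tcp_rot: [2.707, 0.0, 1.331]
contact_force: [-0.3, 0.2, -1.2]
grip_width: 11.6
('tongue in heater', array([-55.9,  -0.2,   1.2]), 'tilt', np.float64(0.435), 'yaw', np.float64(-0.239), 'F', array([-0.3,  0.2, -1.2]))
(-58, 2.4, 0.34) [0.0002 0.0161 0.0045] [ 0.0948 -0.0001  0.0006]
(-60.5, 2.4, 0.25) [0.0002 0.0298 0.0111] [ 1.848e-01 -1.000e-04  6.000e-04]
```

```bash
python3 -m pendant '[[[0,0.008,0.0014],[0.047,0,0],0],[[0,0.0161,0.0042],[0.0948,0,0],0],[[0,0.0161,0.0042],[0.0948,0,0],0],[[0,0.023,0.0073],[0.14,0,0],0],[[0,0.0298,0.0109],[0.1848,0,0],0],[[0,0.0298,0.0109],[0.1848,0,0],0],[[0,0.0298,0.0109],[0.1848,0,0],0]]'
python3 - <<'E'
from h import *
print(state())
for a in((-60.5,1.8,.12),(-60.5,1.6,.05),(-60.5,1.2,.0)): p,Rt=ins(*a); print(a,*rel(p,Rt))
E
```

```text
time: 10.5
tool_pos: [505.3, 248.8, 243.8]
tcp_rot: [2.889, 0.001, 1.33]
contact_force: [-0.0, 0.4, -2.4]
grip_width: 11.6
('tongue in heater', array([-59.9,  -0.6,   2.4]), 'tilt', np.float64(0.252), 'yaw', np.float64(-0.241), 'F', array([-0. ,  0.4, -2.4]))
(-60.5, 1.8, 0.12) [0.0006 0.0234 0.0099] [ 0.1322  0.0007 -0.0008]
(-60.5, 1.6, 0.05) [0.0006 0.0356 0.0164] [ 0.2022  0.0007 -0.0008]
(-60.5, 1.2, 0.0) [0.0006 0.044  0.0218] [ 0.2522  0.0006 -0.0009]
```

```bash
python3 -m pendant '[[[0.0003,0.012,0.0045],[0.065,0,0],0],[[0.0006,0.0234,0.0099],[0.132,0,0],0],[[0.0006,0.0295,0.013],[0.167,0,0],0],[[0.0006,0.0356,0.0164],[0.202,0,0],0],[[0.0006,0.0356,0.0164],[0.202,0,0],0],[[0.0006,0.0356,0.0164],[0.202,0,0],0]]'
python3 - <<'E'
from h import *
print(state())
for a in((-60.5,1.5,.02),(-60.5,1.2,.0)): p,Rt=ins(*a); print(a,*rel(p,Rt))
E
```

```text
time: 11.0
tool_pos: [542.6, 240.5, 236.7]
tcp_rot: [3.091, 0.001, 1.331]
contact_force: [-0.1, 0.6, -2.7]
grip_width: 11.9
('tongue in heater', array([-60.9,  -0. ,   1.5]), 'tilt', np.float64(0.05), 'yaw', np.float64(-0.24), 'F', array([-0.1,  0.6, -2.7]))
(-60.5, 1.5, 0.02) [-0.0002  0.006   0.0019] [ 0.0302  0.0013 -0.0002]
(-60.5, 1.2, 0.0) [-0.0002  0.0097  0.0035] [ 0.0502  0.0013 -0.0002]
```

```bash
python3 -m pendant '[[[0,0.003,0.001],[0.015,0,0],0],[[0,0.006,0.0019],[0.03,0,0],0],[[0,0.0097,0.0033],[0.05,0,0],0],[[0,0.0097,0.0033],[0.05,0,0],0],[[0,0.0097,0.0033],[0.05,0,0],0],[[0,0.0097,0.0033],[0.05,0,0],0]]'
python3 - <<'E'
from h import *
print(state()); print(get_obs()['moment'])
E
```

```text
time: 11.5
tool_pos: [552.6, 238.2, 234.3]
tcp_rot: [-3.14, -0.0, 1.331]
contact_force: [-0.4, 0.8, -2.9]
grip_width: 11.6
('tongue in heater', array([-60.4,   0.3,   1.9]), 'tilt', np.float64(0.001), 'yaw', np.float64(-0.24), 'F', array([-0.4,  0.8, -2.9]))
[-0.03141955  0.09032399 -0.01973207]
```

Flat but not yet bearing; creeping down.

```bash
for i in 1 2 3; do python3 -m pendant '[[[0,0,0.0007],[0,0,0],0],[[0,0,0.0007],[0,0,0],0],[[0,0,0.0007],[0,0,0],0]]' | grep force
python3 -c "from h import *
print(state())"; done
```

```text
contact_force: [0.1, -0.7, -0.5]
('tongue in heater', array([-60.4,   0.5,   1.4]), 'tilt', np.float64(0.001), 'yaw', np.float64(-0.24), 'F', array([ 0.1, -0.7, -0.5]))
contact_force: [-3.0, -0.6, 6.5]
('tongue in heater', array([-60.3,   0.5,   1.4]), 'tilt', np.float64(0.001), 'yaw', np.float64(-0.239), 'F', array([-3. , -0.6,  6.5]))
contact_force: [-4.9, -1.4, 10.5]
('tongue in heater', array([-60.3,   0.5,   1.4]), 'tilt', np.float64(0.001), 'yaw', np.float64(-0.239), 'F', array([-4.9, -1.4, 10.5]))
```

It bears at a computed 1.4 mm, the same floor as the tongue touch (1.1), so it is seated and not on a rim (that would read +6). Release and rise.

```bash
python3 -m pendant '[[[0,0,-0.0007],[0,0,0],0],[[0,0,-0.0007],[0,0,0],0.05],[[0,0,-0.0007],[0,0,0],0.05],[[0,0,-0.0007],[0,0,0],0.05],[[0,0,-0.0007],[0,0,0],0.05],[[0,0,-0.0007],[0,0,0],0.05],[[0,0,-0.0007],[0,0,0],0.05],[[0,0,-0.0007],[0,0,0],0.05],[[0,0,-0.0007],[0,0,0],0.05],[[0,0,-0.0007],[0,0,0],0.05]]'
python3 -m pendant '[[[0,0,-0.01],[0,0,0],0.05],[[0,0,-0.03],[0,0,0],0.05],[[0,0,-0.06],[0,0,0],0.05],[[0,0,-0.095],[0,0,0],0.05],[[0,0,-0.125],[0,0,0],0.05],[[0,0,-0.145],[0,0,0],0.05],[[0,0,-0.15],[0,0,0],0.05],[[0,0,-0.15],[0,0,0],0.05],[[0,0,-0.15],[0,0,0],0.05]]'
python3 - <<'E'
from h import *
c=cam('wrist','wm'); o=np.zeros((600,800,3),np.uint8)
s=cam('side','sm')
f=lambda x,w,h:cv2.convertScaleAbs(cv2.resize(x,(w,h),interpolation=cv2.INTER_CUBIC),alpha=1.5)
w=c['color'][:,:,::-1]; o[:400]=f(w[60:260,110:510],800,400)
o[400:,:267]=f(s['color'][135:210,265:365,::-1],267,200)
a=load('wrist0')['color'][130:220,190:290,::-1]; o[400:,300:522]=f(a,222,200)
b=load('wh')['color'][300:384,170:300,::-1]; o[400:,540:]=f(b,260,200)
cv2.imwrite('pics/wm.png',o)
E
```

```text
time: 13.08
tool_pos: [552.6, 238.2, 232.9]
tcp_rot: [-3.14, -0.0, 1.331]
contact_force: [0.7, 0.4, -0.3]
grip_width: 49.8
time: 13.83
tool_pos: [552.5, 238.0, 382.3]
tcp_rot: [-3.139, 0.0, 1.331]
contact_force: [-1.0, 0.7, -0.4]
grip_width: 49.7
```

View pics/wm.png

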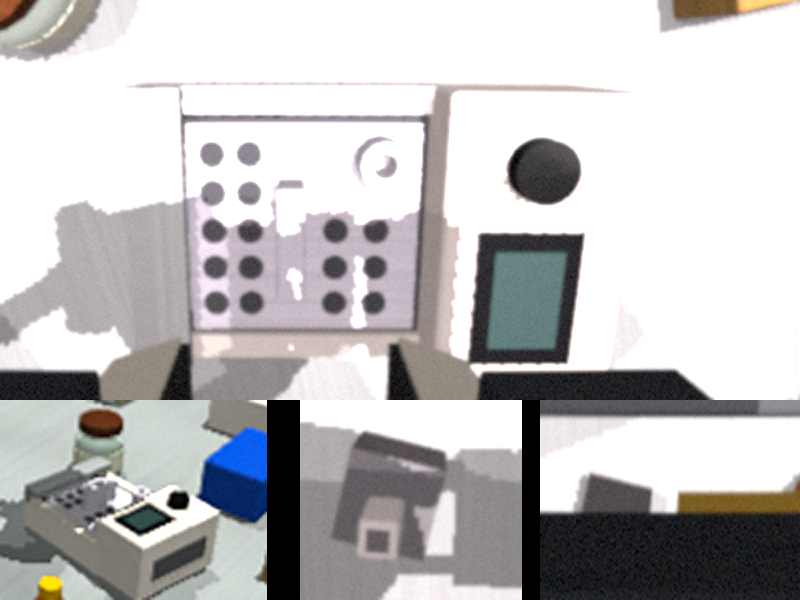

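The insert is flat, with an even dark gap all round and its tongue under the lip. In the start picture the probe handle top is at about (225,193). I'll work out the port position and a view pose over the probe.

```bash
python3 - <<'E'
from h import *
c=load('wm'); H=R.from_euler('z',HY).inv(); F=lambda *p:np.array([(110+x/2,60+y/2) for x,y in p])
P=onz(c,F((383,162)),77); print('port',P,H.apply(P-HO))
print('holes exp x -36.4,-19.4,20.6,40; y 36..-36',H.apply(onz(c,F((211,154),(248,154),(217,302),(251,302),(334,302),(373,302)),51)-HO).round(1).tolist())
P=onz(load('wrist0'),[(224.7,193.5)],105); print('probe top',P)
Rt=R.from_euler('xyz',[np.pi,0,np.pi/2]); print(*rel([P[0][0],P[0][1],370],Rt))
E
```

```text
port [[598.98221407 263.85492191  77.        ]] [[38.44717706 36.33536194 32.        ]]
holes exp x -36.4,-19.4,20.6,40; y 36..-36 [[-36.8, 36.1, 6.0], [-19.8, 36.1, 6.0], [-36.1, -35.8, 6.0], [-19.6, -35.8, 6.0], [20.9, -35.8, 6.0], [39.9, -35.8, 6.0]]
probe top [[499.12585355  -8.02858969 105.        ]]
[-0.2516  0.0066  0.0115] [-0.0045  0.0009 -0.2397]
```

Holes match to within 0.5 mm, so the port is at (599.9, 261.4) by the known (40, 34) offset; the direct pick on the shaded mouth is within 2.5 mm of that. Moving over the probe.

```bash
python3 -m pendant '[[[-0.02,0,0],[0,0,-0.02],0.06],[[-0.055,0.001,0.001],[0,0,-0.06],0.06],[[-0.09,0.002,0.003],[0,0,-0.1],0.06],[[-0.125,0.003,0.005],[0,0,-0.14],0.06],[[-0.16,0.004,0.007],[0,0,-0.17],0.06],[[-0.195,0.005,0.009],[0,0,-0.2],0.06],[[-0.225,0.006,0.0105],[0,0,-0.225],0.06],[[-0.245,0.0066,0.0115],[0,0,-0.24],0.06],[[-0.2516,0.0066,0.0115],[0,0,-0.24],0.06],[[-0.2516,0.0066,0.0115],[0,0,-0.24],0.06]]'
python3 - <<'E'
from h import *
c=cam('wrist','wp'); print(get_obs()['tool_pos'],proj(c,[[499,-8,105],[499,-8,50]]))
p=proj(c,[[499,-8,80]])[0].astype(int); x=max(p[0]-65,0);y=max(p[1]-65,0); print(x,y)
i=c['color'][y:y+100,x:x+133,::-1]; i=cv2.convertScaleAbs(cv2.resize(i,(798,600),interpolation=cv2.INTER_CUBIC),alpha=2.2)
cv2.imwrite('pics/wp.png',i)
E
```

```text
time: 14.77
tool_pos: [499.1, -9.1, 370.3]
tcp_rot: [-3.138, -0.001, 1.568]
contact_force: [0.7, 0.2, 0.5]
grip_width: 60.2
[499.41385756  -8.07092346 370.58272074] [[255.29679731 195.35862947]
 [255.23816071 177.27162849]]
190 121
```

View pics/wp.png

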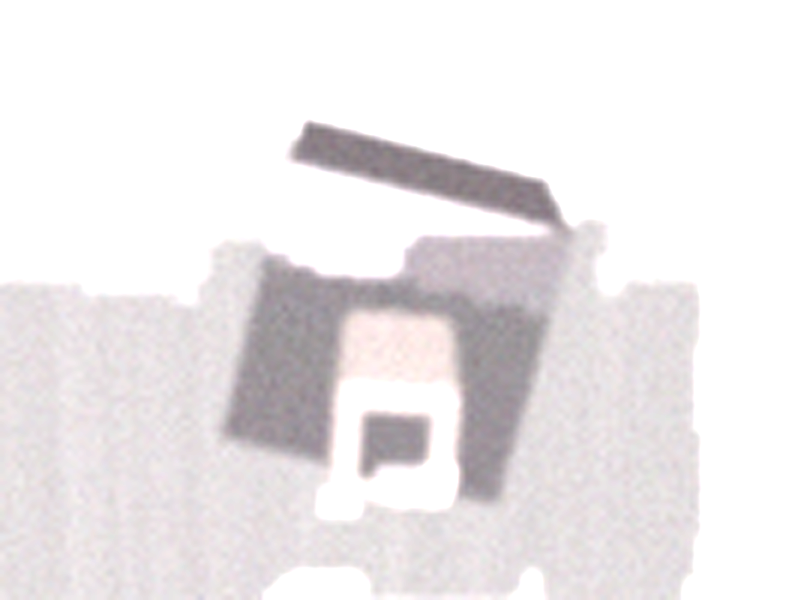

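The handle top is a square centred at zoomed (398,443), aligned with the tool axes; the holder top is centred at (394,330). Both rays give x≈499.6, y≈−7.5, so the probe is upright. Descend and grip.

```bash
python3 - <<'E'
from h import *
c=load('wp'); print(onz(c,[(256.3,194.8)],105),onz(c,[(255.7,176)],50)); print(*rel([499.6,-7.5,247],R.from_euler('xyz',[np.pi,0,np.pi/2])))
E
python3 -m pendant '[[[0.0005,0.0004,0.02],[0,0,0],0.06],[[0.0005,0.0004,0.05],[0,0,0],0.06],[[0.0005,0.0004,0.08],[0,0,0],0.06],[[0.0005,0.0004,0.105],[0,0,0],0.06],[[0.0005,0.0004,0.118],[0,0,0],0.06],[[0.0005,0.0004,0.1235],[0,0,0],0.06],[[0.0005,0.0004,0.1235],[0,0,0],0.06],[[0.0005,0.0004,0.1235],[0,0,0],0.06]]'
python3 -m pendant '[[[0,0,0],[0,0,0],0.005],[[0,0,0],[0,0,0],0.005],[[0,0,0],[0,0,0],0.005],[[0,0,0],[0,0,0],0.005],[[0,0,0],[0,0,0],0.005],[[0,0,0],[0,0,0],0.005],[[0,0,0],[0,0,0],0.005],[[0,0,0],[0,0,0],0.005],[[0,0,0],[0,0,0],0.005],[[0,0,0],[0,0,0],0.005]]'
```

```text
[[499.760323   -7.5580604 105.       ]] [[499.42280391  -6.80534152  50.        ]]
[0.0004 0.0005 0.1236] [-0.0029 -0.0013 -0.0016]
time: 15.48
tool_pos: [500.1, -6.5, 248.2]
tcp_rot: [-3.141, -0.001, 1.572]
contact_force: [-0.9, 0.1, 0.9]
grip_width: 60.2
time: 16.32
tool_pos: [499.8, -7.3, 248.0]
tcp_rot: [-3.14, -0.001, 1.571]
contact_force: [-0.7, -0.7, 1.4]
grip_width: 15.8
```

```bash
python3 -m pendant '[[[0,0,-0.005],[0,0,0],0.005],[[0,0,-0.015],[0,0,0],0.005],[[0,0,-0.035],[0,0,0],0.005],[[0,0,-0.06],[0,0,0],0.005],[[0,0,-0.085],[0,0,0],0.005],[[0,0,-0.107],[0,0,0],0.005],[[0,0,-0.117],[0,0,0],0.005],[[0,0,-0.12],[0,0,0],0.005],[[0,0,-0.12],[0,0,0],0.005],[[0,0,-0.12],[0,0,0],0.005]]'
python3 - <<'E'
from h import *
c=cam('wrist','wq'); o=get_obs(); print(o['tool_pos'],o['grip_width'])
print(*rel([599.9,261.4,367.5],R.from_euler('xyz',[np.pi,0,np.pi/2])))
E
```

```text
time: 17.15
tool_pos: [499.6, -7.3, 367.6]
tcp_rot: [-3.14, -0.001, 1.571]
contact_force: [-0.7, 0.0, -1.3]
grip_width: 15.7
[499.54910656  -7.30288997 367.13270682] 15.71856829436551
[ 0.2687  0.1005 -0.0004] [-0.0029 -0.0008  0.0004]
```

```bash
python3 -m pendant '[[[0.015,0.006,0],[0,0,0],0.005],[[0.045,0.017,0],[0,0,0],0.005],[[0.08,0.03,0],[0,0,0],0.005],[[0.115,0.043,0],[0,0,0],0.005],[[0.15,0.056,0],[0,0,0],0.005],[[0.185,0.069,0],[0,0,0],0.005],[[0.22,0.082,0],[-0.001,0,0],0.005],[[0.248,0.093,0],[-0.002,-0.001,0],0.005],[[0.264,0.099,0],[-0.003,-0.001,0],0.005],[[0.2687,0.1005,0],[-0.003,-0.001,0],0.005]]'
python3 -m pendant '[[[0,0,0.02],[0,0,0],0.005],[[0,0,0.035],[0,0,0],0.005],[[0,0,0.037],[0,0,0],0.005],[[0,0,0.037],[0,0,0],0.005],[[0,0,0.037],[0,0,0],0.005]]'
python3 - <<'E'
from h import *
o=get_obs(); print(o['tool_pos'],o['tcp_rot'],o['contact_force'])
w=cam('wrist','wr'); s=cam('side','sr'); c=cam('scene','scr')
# port collar seen from side, and steel stem: tip at expected
t=np.array(o['tool_pos'])-[0,0,159+83.5]; print('tip exp',t)
for n,k in(('side',s),('scene',c)):
    pt,pp=proj(k,[t,[599.9,261.4,77]]); print(n,pt,pp)
    x,y=pp.astype(int); g=cv2.cvtColor(k['color'],cv2.COLOR_RGB2GRAY)[y-14:y+10,x-10:x+12]; print(x-10,y-14); print(g)
E
```

```text
time: 18.03
tool_pos: [600.4, 264.2, 365.7]
tcp_rot: [-3.141, 0.0, 1.574]
contact_force: [0.2, 0.1, -0.8]
grip_width: 15.7
time: 18.45
tool_pos: [600.5, 260.8, 331.3]
tcp_rot: [3.14, 0.0, 1.571]
contact_force: [0.3, -0.1, -0.0]
grip_width: 16.0
[600.49412266 260.79306901 331.29961593] [3.13986821e+00 4.87136340e-04 1.57050096e+00] [ 0.27558402 -0.09051132 -0.04572358]
tip exp [600.49412266 260.79306901  88.79961593]
side [317.79290815 165.97883049] [317.40739281 168.82345834]
307 154
[[ 85 110 110 111 122 137 143 140 139 140 143 114  69  95 135 144 142 142
  141 141 141 142]
 [110 112 103  95 125 141 140 139 139 139 144 107  67 101 136 142 143 140
  140 141 142 142]
 [103 102  99  95 130 142 139 140 140 140 142  99  59  96 134 141 141 141
  141 142 144 141]
 [100 102 101 100 132 141 139 140 140 139 145  99  57 114 140 143 142 143
  142 142 140 140]
 [104 103  99 103 131 141 140 139 136 138 144  99  60 125 145 141 142 142
  143 141 140 140]
 [ 98 102 100 103 130 142 140 136 138 140 142  93  61 126 143 142 144 141
  141 139 140 139]
 [ 98 102  97 102 129 138 137 137 138 141 147  92  64
[... 3224 characters left out ...]
4  50  61  53  61  59  64  73
   78  82  85  77]
 [132 126 116  90  65  55  50  55  47  61  53  63  57  61  66  71  74  83
   91 111 105  89]
 [130 132 126 105  76  57  55  49  54  57  55  60  53  56  62  73  74 100
  124 130 119 109]
 [127 129 116 107  80  52  48  47  52  58  56  53  55  62  64  73  91 114
  128 137 123 101]
 [125 117 100  91  70  57  60  47  50  59  49  50  53  63  77  81  84 116
  126 121 107 100]
 [114  92  80  70  66  61  55  56  52  53  53  57  65  63  72  76  80  94
  100 111 109 110]
 [ 86  81  62  57  60  73  71  54  53  53  52  58  69  77  70  73  72  87
   99 116 124 132]
 [ 69  66  63  63  78  86  83  76  67  58  62  64  70  69  70  85  95 110
  123 137 140 147]]
```

In the side view the stem (columns 318–319) stands right above the collar (315–320), so it is aligned within about 1 mm. Lowering in stages with a force check.

```bash
python3 -m pendant '[[[0.0005,-0.0005,0.003],[0,0,0],0.005],[[0.0005,-0.0005,0.006],[0,0,0],0.005],[[0.0005,-0.0005,0.009],[0,0,0],0.005],[[0.0005,-0.0005,0.012],[0,0,0],0.005],[[0.0005,-0.0005,0.015],[0,0,0],0.005],[[0.0005,-0.0005,0.017],[0,0,0],0.005],[[0.0005,-0.0005,0.017],[0,0,0],0.005],[[0.0005,-0.0005,0.017],[0,0,0],0.005]]'
python3 -c "from h import *
o=get_obs();print(o['tool_pos'],o['contact_force'],o['moment'])"
```

```text
time: 19.27
tool_pos: [599.9, 261.9, 313.7]
tcp_rot: [3.14, 0.001, 1.571]
contact_force: [0.6, -0.1, 0.7]
grip_width: 16.1
[599.87015259 261.86389338 313.72547301] [ 0.55520568 -0.11951445  0.71656012] [0.0317118  0.03441033 0.05502002]
```

```bash
python3 -m pendant '[[[0,0,0.003],[0,0,0],0.005],[[0,0,0.006],[0,0,0],0.005],[[0,0,0.009],[0,0,0],0.005],[[0,0,0.012],[0,0,0],0.005],[[0,0,0.015],[0,0,0],0.005],[[0,0,0.0175],[0,0,0],0.005],[[0,0,0.0175],[0,0,0],0.005]]'
for i in 1 2; do python3 -m pendant '[[[0,0,0.001],[0,0,0],0.005],[[0,0,0.001],[0,0,0],0.005],[[0,0,0.001],[0,0,0],0.005]]' | egrep 'pos|force'; done
```

```text
time: 19.85
tool_pos: [599.8, 261.8, 295.6]
tcp_rot: [3.141, 0.001, 1.571]
contact_force: [-0.9, 0.1, -1.6]
grip_width: 15.7
tool_pos: [599.9, 261.9, 295.5]
contact_force: [1.1, -0.4, -0.9]
tool_pos: [599.9, 261.9, 294.5]
contact_force: [0.3, 0.1, -0.0]
```

```bash
for i in 1 2; do python3 -m pendant '[[[0,0,0.001],[0,0,0],0.005],[[0,0,0.001],[0,0,0],0.005],[[0,0,0.001],[0,0,0],0.005]]' | egrep 'pos|force'; done
```

```text
tool_pos: [599.9, 261.9, 294.0]
contact_force: [-0.3, -0.6, 3.2]
tool_pos: [599.9, 261.9, 293.8]
contact_force: [-2.5, -0.5, 7.8]
```

Bottomed at TCP z = 294, tip ≈ 51.3 (the plate's upper face is 51). Release and retreat.

```bash
python3 -m pendant '[[[0,0,-0.001],[0,0,0],0.005],[[0,0,-0.001],[0,0,0],0.045],[[0,0,-0.001],[0,0,0],0.045],[[0,0,-0.001],[0,0,0],0.045],[[0,0,-0.001],[0,0,0],0.045],[[0,0,-0.001],[0,0,0],0.045],[[0,0,-0.001],[0,0,0],0.045],[[0,0,-0.001],[0,0,0],0.045]]'
python3 -m pendant '[[[0,0,-0.005],[0,0,0],0.045],[[0,0,-0.02],[0,0,0],0.045],[[0,0,-0.045],[0,0,0],0.045],[[0,0,-0.075],[0,0,0],0.045],[[0,0,-0.1],[0,0,0],0.045],[[0,0,-0.115],[0,0,0],0.045],[[0,0,-0.12],[0,0,0],0.045],[[0,0,-0.12],[0,0,0],0.045],[[0,0,-0.12],[0,0,0],0.045],[[0,0,-0.12],[0,0,0],0.045]]'
python3 - <<'E'
from h import *
w=cam('wrist','wz'); s=cam('side','sz'); c=cam('scene','scz')
# probe handle top expected at z=151: find the white blob near the expected pixel
for n,k in(('wrist',w),('side',s),('scene',c)):
    print(n,'exp top',proj(k,[[599.9,261.5,151]]).round(1),'exp handle foot',proj(k,[[599.9,261.5,111]]).round(1))
for n,k,k0 in(('side',s,load('sm')),('scene',c,load('scl'))):
    d=cv2.GaussianBlur(cv2.absdiff(k['color'],k0['color']).max(2),(3,3),0); x,y=proj(k,[[599.9,261.5,131]])[0].astype(int)
    m=(d[y-25:y+25,x-20:x+20]>25).astype(np.uint8); q=np.argwhere(m); print(n,'diff bbox rows',q[:,0].min()+y-25,q[:,0].max()+y-25,'cols',q[:,1].min()+x-20,q[:,1].max()+x-20, 'n',len(q))
sm=load('sm'); x0,y0=265,135
dd=cv2.absdiff(s['color'],load('side0')['color']).max(2)>40
for nm,(x,y) in {'amber':(283,215),'jar':(303,150),'flask':(135,262)}.items(): print(nm,'changed frac',dd[y-12:y+12,x-10:x+10].mean().round(3))
x,y=proj(s,[[599.9,261.5,131]])[0].astype(int); print(x-8,y-14); print(s['color'][y-14:y+20:2,x-8:x+9].mean(2).astype(int))
E
```

```text
time: 21.52
tool_pos: [599.9, 261.8, 293.3]
tcp_rot: [3.14, 0.0, 1.571]
contact_force: [0.8, -0.3, -0.0]
grip_width: 45.1
time: 22.35
tool_pos: [599.5, 261.9, 411.7]
tcp_rot: [-3.14, 0.001, 1.571]
contact_force: [0.2, -0.4, -0.6]
grip_width: 45.1
wrist exp top [[255.1 198.3]] exp handle foot [[255.  183.9]]
side exp top [[319.6 149.6]] exp handle foot [[318.4 160.2]]
scene exp top [[315.3 260.6]] exp handle foot [[314.2 268.6]]
side diff bbox rows 129 178 cols 298 337 n 329
scene diff bbox rows 239 288 cols 294 333 n 1118
amber changed frac 0.0
jar changed frac 0.025
flask changed frac 0.0
310 140
[[132 141 141 139 138 137 138 138 139 140 139 139 139 138 139 139 141]
 [ 50 122 140 139 137 137 139 140 140 141 139 140 139 141 140 140 139]
 [ 33 119 141 139 141 141 139 139 139 140 140 141 141 143 140 139 140]
 [ 66 126 140 139 140 139 140 141 141 141 141 141 142 138 140 141 139]
 [134 136 137 140 140 139 141 143 119 113 120 138 142 143 142 140 141]
 [137 135 138 141 142 142 132 105  77  68  45  69 101 134 141 141 140]
 [ 82 125 140 140 140 141 117  86  78  80  87  79  85 129 142 139 140]
 [107 118 134 141 138 140 107  81  81  81  82  77  92 130 141 138 138]
 [ 91 128 140 137 138 139 103  79  80  81  78  73 110 135 138 140 141]
 [ 99 128 138 137 138 128  94  78  79  82  77  71 115 139 142 140 137]
 [100 128 136 135 135 131  97  83  82  81  83  95 129 138 135 136 137]
 [ 97 119 129 136 136 138 140 125  76  90 130 138 135 133 136 136 137]
 [147 112 124 133 135 137 139  98  57  91 126 135 134 134 136 136 135]
 [196 202 191 176 145 132 137  93  58 117 137 134 134 133 134 136 135]
 [138 133 137 171 188 144 107  71  57  97 121 132 135 135 134 131 125]
 [172 189 190 178 116  74  78  79  79  77  69  90 137 169 116  85  92]
 [101 131 142 186 124  64  78  82  77 137 179 147 127  95  80  81  86]]
```

The side view shows the handle at rows 149–160 and columns 316–322, against an expected 149.6–160.2 at 319, so the probe is upright and fully down. The amber and flask show no change, the jar almost none.

```bash
python3 -c "
from plant import *
print(get_obs()['contact_force'],get_obs()['time']); print(close_job())"
```

```text
[ 0.3256393  -0.29621927 -1.08065218] 22.5
the job is handed in; nothing more can be done
None
```

The insert is seated in the heater with its tongue under the lip, and the probe stands in its port. I handed the job in at 22.5 s. It reported no verdict, so the results below are my own checks.

**Insert:**
- I gripped the plate by its rib, slid the tongue under the lip at 0.44 rad tilt, lowered it to flat and let go once it was bearing on the floor.
- It touched the floor at a computed 1.4 mm, against 1.1 mm when the tongue first touched. That is well below the 6 mm a rim would give.
- After release the plate's holes lay within about 0.5 mm of where they should be, with a yaw offset of about 0.01 rad.

**Probe:**
- It went down into the port without side force and bottomed with the tip about 51.3 mm above the table. The plate's upper face is at 51 mm.
- After release, the side view showed the handle upright and within about 1 pixel of its expected position at full depth.

**Glassware:** the side view showed no change at the amber bottle or the flask. About 2.5% of pixels changed around the jar; I did not look into that, and it could be shadow or noise.

**Checks that disagreed:**
- My direct pick of the shaded port mouth was 2.5 mm off the position worked out from the holes; I used the holes.
- The close-up view put the lip edge about 2 mm from the expected -48.5 mm. The tongue still went under freely.
- The near edge of the well gave a yaw about 0.03 rad off the other three edges, so I left it out.
- The scene camera's image-difference check on the probe was useless because the arm was in the picture.

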